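Find the locating pin that has play and take it out of the fixture

TASK

One of the three flanged locating pins in the welding fixture sits in a worn bushing. Find out which by wiggling the pin heads from side to side with no more than a few newtons while they stay seated, then pull the loose pin straight out and set it down in the empty steel tray without dropping it. Leave the two firm pins seated, never lift them, and do not force any pin sideways.

Things in the scene. Friction and masses are not known exactly. Their poses are not given: they have to be found in the camera images.
- fixture_plate: flat steel base plate 120 x 320 x 10 mm, fixed to the table, bolt holes along its long edges; origin at the centre of its underside; y along its 320 mm length, z up. The three blocks stand on it in a row along its y. Which block holds the worn bushing changes each time and cannot be seen.
- tray: empty open steel tray, fixed to the table, outside 150 (x) x 120 (y) x 28 mm, walls and floor 3 mm thick; origin at the centre of its underside, z up
- block_1: dark steel block 1 of 3, 64 x 64 x 40 mm, fixed on the plate; four screw heads 2.5 mm proud. Origin at the centre of its underside (10 mm above the table), z up. A round bushing (36 mm outside, flush with the top) in its middle takes the pin; its bore is hidden by the pin's flange. In a good bushing the pin shifts about 1 mm in all from side to side, in the worn one about 5 mm.
- block_2: dark steel block 2 of 3, 64 x 64 x 40 mm, fixed on the plate; four screw heads 2.5 mm proud. Origin at the centre of its underside (10 mm above the table), z up. A round bushing (36 mm outside, flush with the top) in its middle takes the pin; its bore is hidden by the pin's flange. In a good bushing the pin shifts about 1 mm in all from side to side, in the worn one about 5 mm.
- block_3: dark steel block 3 of 3, 64 x 64 x 40 mm, fixed on the plate; four screw heads 2.5 mm proud. Origin at the centre of its underside (10 mm above the table), z up. A round bushing (36 mm outside, flush with the top) in its middle takes the pin; its bore is hidden by the pin's flange. In a good bushing the pin shifts about 1 mm in all from side to side, in the worn one about 5 mm.
- pin_1: loose steel pin in block_1, 0.1 to 0.2 kg, all alike: round grip head 20 mm across, 37 mm tall; flange 31 mm across, 5 mm thick; shank 16 mm across, 34 mm long. Origin on its axis at the flange's underside (rests on the block's top, 50 mm above the table), z up to the head's top at 42 mm. Lifts by its weight alone; slides in a worn bushing at about 1 N until it meets the wall.
- pin_2: loose steel pin in block_2, 0.1 to 0.2 kg, all alike: round grip head 20 mm across, 37 mm tall; flange 31 mm across, 5 mm thick; shank 16 mm across, 34 mm long. Origin on its axis at the flange's underside (rests on the block's top, 50 mm above the table), z up to the head's top at 42 mm. Lifts by its weight alone; slides in a worn bushing at about 1 N until it meets the wall.
- pin_3: loose steel pin in block_3, 0.1 to 0.2 kg, all alike: round grip head 20 mm across, 37 mm tall; flange 31 mm across, 5 mm thick; shank 16 mm across, 34 mm long. Origin on its axis at the flange's underside (rests on the block's top, 50 mm above the table), z up to the head's top at 42 mm. Lifts by its weight alone; slides in a worn bushing at about 1 N until it meets the wall.
Mind the look-alikes: they are no part of the job. What is shaped like the pin_1 but green is not meant.

How it is judged (in metres and radians):
On the way, in this order (a step that is already met when the one before it is completed fails the run):
1. the loose pin has been shifted sideways in its bushing while seated (by more than 1.2 mm from the middle) (((horizontal distance between bore_b and block_1 below 0.02 m and horizontal distance between pin_1 and block_1 above 0.0012 m and z of pin_1 in the frame of block_1 below 0.043 m) or (horizontal distance between bore_b and block_2 below 0.02 m and horizontal distance between pin_2 and block_2 above 0.0012 m and z of pin_2 in the frame of block_2 below 0.043 m) or (horizontal distance between bore_b and block_3 below 0.02 m and horizontal distance between pin_3 and block_3 above 0.0012 m and z of pin_3 in the frame of block_3 below 0.043 m))), for 0.05 s.
2. the loose pin is pulled clear of its bushing (((horizontal distance between bore_b and block_1 below 0.02 m and z of pin_1 in the frame of block_1 above 0.074 m) or (horizontal distance between bore_b and block_2 below 0.02 m and z of pin_2 in the frame of block_2 above 0.074 m) or (horizontal distance between bore_b and block_3 below 0.02 m and z of pin_3 in the frame of block_3 above 0.074 m))), for 0.05 s.
At the end, for the whole second after the job is handed in: the pin from the worn bushing (marked by the hidden point bore_b) rests inside the tray, standing or lying; the other two are seated in their own blocks (flange within 3 mm of the top and 4 mm of the middle, upright within 0.08 rad) (((horizontal distance between bore_b and block_1 below 0.02 m and (x of pin_1 in the frame of tray between -0.073 and 0.073 m and y of pin_1 in the frame of tray between -0.058 and 0.058 m and z of pin_1 in the frame of tray between 0 and 0.045 m and linear speed of pin_1 below 0.03 m/s and angular speed of pin_1 below 0.5 rad/s) and (z of pin_2 in the frame of block_2 between 0.037 and 0.043 m and horizontal distance between pin_2 and block_2 below 0.004 m and angle between pin_2's own z axis and vertical below 0.08 rad) and (z of pin_3 in the frame of block_3 between 0.037 and 0.043 m and horizontal distance between pin_3 and block_3 below 0.004 m and angle between pin_3's own z axis and vertical below 0.08 rad)) or (horizontal distance between bore_b and block_2 below 0.02 m and (x of pin_2 in the frame of tray between -0.073 and 0.073 m and y of pin_2 in the frame of tray between -0.058 and 0.058 m and z of pin_2 in the frame of tray between 0 and 0.045 m and linear speed of pin_2 below 0.03 m/s and angular speed of pin_2 below 0.5 rad/s) and (z of pin_1 in the frame of block_1 between 0.037 and 0.043 m and horizontal distance between pin_1 and block_1 below 0.004 m and angle between pin_1's own z axis and vertical below 0.08 rad) and (z of pin_3 in the frame of block_3 between 0.037 and 0.043 m and horizontal distance between pin_3 and block_3 below 0.004 m and angle between pin_3's own z axis and vertical below 0.08 rad)) or (horizontal distance between bore_b and block_3 below 0.02 m and (x of pin_3 in the frame of tray between -0.073 and 0.073 m and y of pin_3 in the frame of tray between -0.058 and 0.058 m and z of pin_3 in the frame of tray between 0 and 0.045 m and linear speed of pin_3 below 0.03 m/s and angular speed of pin_3 below 0.5 rad/s) and (z of pin_1 in the frame of block_1 between 0.037 and 0.043 m and horizontal distance between pin_1 and block_1 below 0.004 m and angle between pin_1's own z axis and vertical below 0.08 rad) and (z of pin_2 in the frame of block_2 between 0.037 and 0.043 m and horizontal distance between pin_2 and block_2 below 0.004 m and angle between pin_2's own z axis and vertical below 0.08 rad)))); the robot touches nothing.
It fails at once if a firm pin is lifted by more than 6 mm ((horizontal distance between bore_b and block_1 above 0.02 m and z of pin_1 in the frame of block_1 above 0.046 m) or (horizontal distance between bore_b and block_2 above 0.02 m and z of pin_2 in the frame of block_2 above 0.046 m) or (horizontal distance between bore_b and block_3 above 0.02 m and z of pin_3 in the frame of block_3 above 0.046 m)).
It fails at once if a pin is dropped or thrown (faster than 1 m/s) (linear speed of any of pin_1, pin_2, pin_3 above 1 m/s).
It fails at once if a pin is forced: it bears on its bushing with more than 25 N (contact force between any of pin_1, pin_2, pin_3 and liner_a above 25 N or contact force between any of pin_1, pin_2, pin_3 and liner_b above 25 N or contact force between any of pin_1, pin_2, pin_3 and liner_c above 25 N).
It also fails if it takes over 64 s, if anything falls off the work surface, if the arm or the gripper's body presses on something with over 40 N, if the wrist force passes 120 N, or if a joint passes its speed limit or range.

ROBOT

A 6-joint arm with a two-finger parallel gripper is mounted at the origin on the work surface; the furniture and walls round the work are solid. World frame = base frame: x ahead of the robot, y to its left, z up, the work surface at z = 0. Lengths are in m, angles in degrees, forces in N, time in s.
With the tool pointing down it reaches from about 0.325 to 0.75 m from the base axis. Payload 7.6 kg.
Tool frame: the origin (TCP) lies at the very end of the fingers, on their centre line; the grasp point (between the pads) lies 19 mm behind it; z points along the fingers, y is the direction in which the jaws open and shut (so a half turn about z gives the same grasp; the last joint's range is limited). The gripper opens to 85 mm and grips with 20 to 120 N. Pads are 22 mm wide; open, the fingers measure 114 mm over their backs; the gripper's body (76 mm by 85 mm) begins 54 mm behind the grasp point. The pads swing forward as they close: fully open they stand 13 mm farther back than shut.
Start: joints at [69.082, 2.991, 80.254, -0, 96.75, -4.028], TCP at [0.153, 0.502, 0.231] pointing down, gripper open.
Joint ranges: [-166.34, 166.34], [-52.06, 124.39], [6.96, 135.62], [-60.46, 240.46], [14.63, 156.25], [-167.68, 167.68]. Speed limits (degrees/s): [147.25, 147.25, 172.46, 180, 180, 180].

INTERFACE

Orientations are given as a 3x3 rotation matrix whose columns are the frame's x, y, z axes.
In Python, from workcell import robot, jaws, kinematics, readout, viewer, finish_job gives the robot as it stands. The module is installed in compiled form; this text tells all that it offers. Calls block until the motion is done:
- robot.movep(position, orientation): joint-space move of the TCP to a pose.
- robot.movel(position, rate=0.15, orientation=None, force_limit=None): straight line of the TCP; orientation=None keeps the orientation; rate is the mean speed in m/s. With force_limit (N) it stops when the force on the tool has changed by that much, and returns True; else False.
- robot.move_joints(angles): joint-space move.
- jaws.ungrasp() and jaws.grab(strength=None): open the fingers fully, or close them until they stop; strength is the grip in N (None keeps the last).
- robot.hold(seconds).
- kinematics.solve_ik(position, orientation): joint angles nearest the present ones, or None.
- readout.get_state(): the state.
- viewer.snapshot(name): name is "side" or "top"; returns (picture, depth): 420x560x3 uint8, red, green, blue; 420x560 float32, m along the optical axis (not along the pixel's ray), 0 where there is no reading.
- viewer.calibration(name): a dict with "mtx" (3x3 intrinsics, pixels), "k1" (the pictures are not rectified: a ray, as slopes to the right and down, at radius r is drawn at 1 + k1 r^2 times it, then the intrinsics apply), "eye" and "attitude" of the camera in the world. Camera axes: x right, y down, z forward; pixel columns grow to the right and rows downward; lengths in m; the calibration is good to about 2 mm. A picture is of the moment at which its call begins. calibration takes no time and is no camera call.
A pose or a line that the arm cannot do raises robot.Unreachable and nothing moves.
- finish_job(): hands the job in, once; it reports no verdict.
The state is a dict: "time_s": time; "joints": joint angles; "qvel": joint speeds; "tau": joint torques, N m; "tool_pos": TCP position; "ee_rot": TCP orientation; "wrist_force": force on the tool from outside, world axes, zero at the start; "ft_torque": the same for the moment, N m; "gripper_width": finger opening in m.
Only numpy, scipy, OpenCV 4.12 (cv2) and the standard library are available. Lean on these libraries where they do the work, as an engineer would, in place of code of your own. Each camera call takes 0.05 s, during which the arm holds its last target.

## Working session

There is one attempt and no reset: what is moved stays moved. The work goes in short steps, each a Python script; the robot and the scene stay as the last script left them, time stands still between calls to the robot, and variables do not carry over. Pictures are saved under pics/ and viewed, and the job is handed in when it is done.

```bash
ls; mkdir -p pics
python3 - <<'E'
from workcell import robot,jaws,kinematics,readout,viewer
import cv2,numpy as np
for n in("side","top"):
    p,d=viewer.snapshot(n); cv2.imwrite(f"pics/{n}0.png",p[:,:,::-1]); np.save(f"{n}0.npy",d)
    print(n,viewer.calibration(n))
s=readout.get_state(); print(s)
E
```

```text
pics
side {'mtx': array([[502.13595829,   0.        , 278.76236386],
       [  0.        , 502.13595829, 211.20297623],
       [  0.        ,   0.        ,   1.        ]]), 'k1': -0.05402166255257233, 'eye': array([ 0.04826674, -0.58610081,  0.73191572]), 'attitude': array([[ 0.85164562, -0.35459754,  0.38595377],
       [-0.52379898, -0.55014771,  0.65036307],
       [-0.01828556, -0.75604105, -0.65426872]])}
top {'mtx': array([[380.56546115,   0.        , 275.81261342],
       [  0.        , 380.56546115, 207.44666933],
       [  0.        ,   0.        ,   1.        ]]), 'k1': 0.003636397406107188, 'eye': array([0.30166391, 0.0743418 , 0.94909626]), 'attitude': array([[ 0.01455107, -0.98516591,  0.17098655],
       [-0.99975404, -0.0171971 , -0.01400405],
       [ 0.01673679, -0.17074072, -0.98517384]])}
{'time_s': 0.1, 'joints': array([ 6.90814775e+01,  3.02656754e+00,  8.03086009e+01,  1.58832470e-03,
        9.67498025e+01, -4.02816586e+00]), 'qvel': array([ 0.02721236, -0.22577872, -0.08743789, -0.03950504,  0.03980641,
       -0.00917098]), 'tau': array([ 1.41450826e-03, -3.82581747e+01, -3.60986423e+01, -6.88134537e-05,
        4.73164764e-03,  3.76564844e-05]), 'tool_pos': array([0.15240831, 0.50210247, 0.23051731]), 'ee_rot': array([[-9.56863402e-01,  2.90537641e-01, -5.55213595e-04],
       [ 2.90538141e-01,  9.56862423e-01, -1.37544709e-03],
       [ 1.31643873e-04, -1.47742571e-03, -9.99998900e-01]]), 'wrist_force': array([-0.80594535,  1.2703854 , -0.8212863 ]), 'ft_torque': array([-0.02059863,  0.06565875,  0.02779075]), 'gripper_width': 0.08571232801780984}
```

View pics/side0.png

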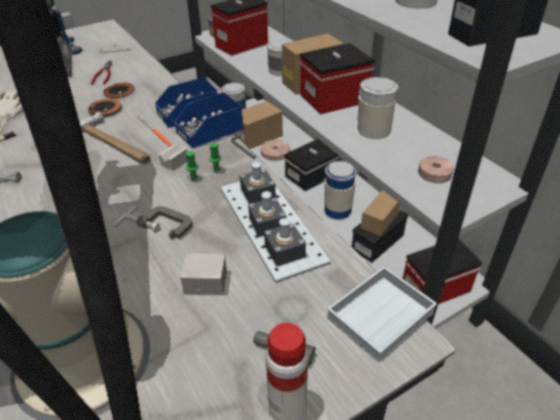

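View pics/top0.png

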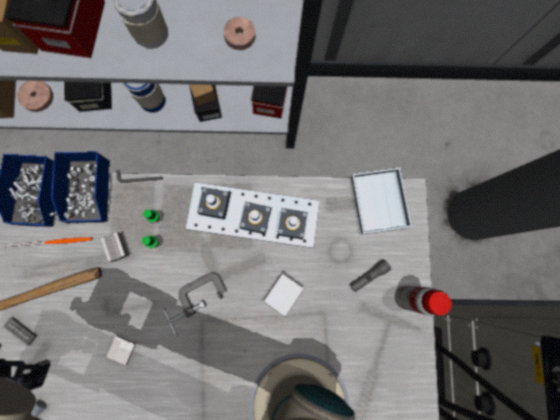

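```bash
cat > h.py <<'E'
import numpy as np,cv2
from workcell import robot,jaws,kinematics,readout,viewer
def ray(n,u,v):
    c=viewer.calibration(n);K=c['mtx'];k=c['k1']
    d=np.array([(u-K[0,2])/K[0,0],(v-K[1,2])/K[1,1]]);s=d.copy()
    for _ in range(20): s=d/(1+k*(s@s))
    return c['eye'],c['attitude']@np.array([s[0],s[1],1]),
def atz(n,u,v,z):
    e,r=ray(n,u,v); return e+r*(z-e[2])/r[2]
def proj(n,P):
    c=viewer.calibration(n);K=c['mtx'];q=c['attitude'].T@(np.array(P)-c['eye']);s=q[:2]/q[2]
    s=s*(1+c['k1']*(s@s)); return K[0,0]*s[0]+K[0,2],K[1,1]*s[1]+K[1,2]
def crop(n,box,f,name,p=None):
    if p is None: p=viewer.snapshot(n)[0]
    x0,y0,x1,y1=box; q=cv2.resize(p[y0:y1,x0:x1],None,fx=f,fy=f,interpolation=cv2.INTER_CUBIC)
    cv2.imwrite(name,q[:,:,::-1])
def st():
    s=readout.get_state(); print(round(s['time_s'],2),s['tool_pos'].round(4),s['wrist_force'].round(2),round(s['gripper_width'],4)); return s
E
python3 - <<'E'
from h import *
p=cv2.imread('pics/top0.png')[:,:,::-1];crop('top',(180,175,330,255),5,'pics/tc.png',p)
p=cv2.imread('pics/side0.png')[:,:,::-1];crop('side',(210,150,340,280),4.5,'pics/sc.png',p)
d=np.load('top0.npy'); 
for u,v in((212,200),(255,215),(292,222)): print(atz('top',u,v,.092))
for u,v in((192,184),(187,229),(320,199),(313,247)): print(atz('top',u,v,.01))
for u,v in((353,171),(401,167),(409,229),(362,233)): print('tray',atz('top',u,v,.028))
for y in(.1,.0,-.1): print(kinematics.solve_ik([.55,y,.1],np.diag([1.,-1,-1])))
E
```

```text
[0.46515681 0.20835216 0.092     ]
[0.43214796 0.10927535 0.092     ]
[0.41749994 0.02488249 0.092     ]
[0.52096627 0.27322151 0.01      ]
[0.4067944  0.27959063 0.01      ]
[ 0.4881911  -0.05001346  0.01      ]
[ 0.36733949 -0.03208669  0.01      ]
tray [ 0.55761354 -0.13087395  0.028     ]
tray [ 0.57030034 -0.25222644  0.028     ]
tray [ 0.41371275 -0.26532741  0.028     ]
tray [ 0.40199363 -0.14973244  0.028     ]
[ 6.52007315e+00  1.30442171e+01  8.44243674e+01 -2.54444375e-14
  8.25314156e+01  9.65200731e+01]
[-3.84691557e+00  1.16513397e+01  8.60372277e+01 -2.54444375e-14
  8.23114326e+01  8.61530844e+01]
[-1.40896198e+01  1.30442171e+01  8.44243674e+01 -2.54444375e-14
  8.25314156e+01  7.59103802e+01]
```

View pics/tc.png

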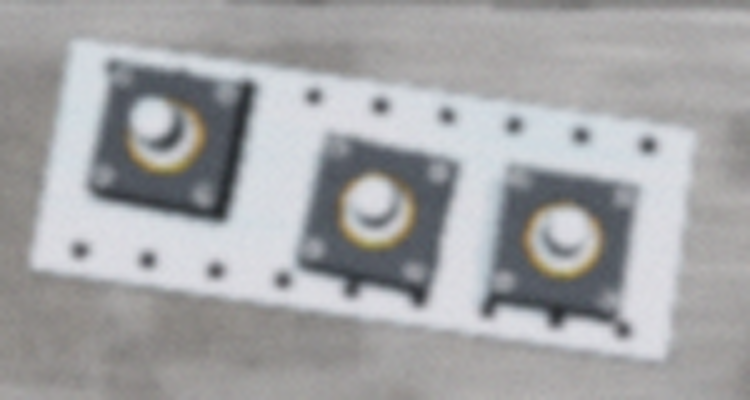

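View pics/sc.png

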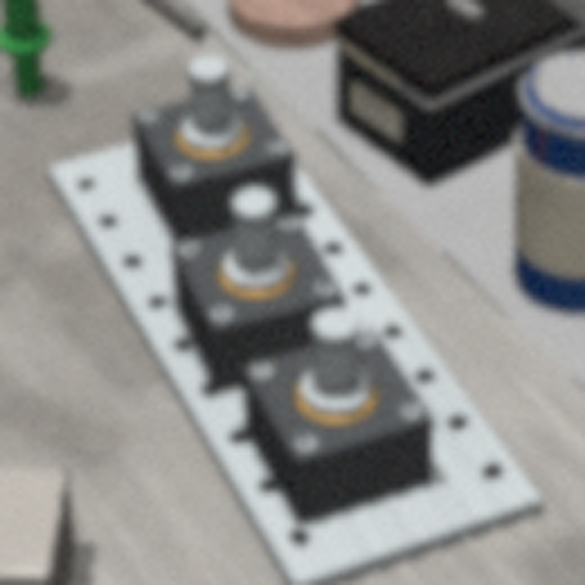

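Run:
```python
from h import *
T=[(155,117),(375,197),(563,232)];S=[(210,70),(254,203),(333,325)]
for t,s in zip(T,S):
    tu=[(t[0]+.5)/5-.5+180,(t[1]+.5)/5-.5+175]; su=[(s[0]+.5)/4.5-.5+210,(s[1]+.5)/4.5-.5+150]
    a=atz('top',*tu,.092);b=atz('side',*su,.092)
    e1,r1=ray('top',*tu);e2,r2=ray('side',*su)
    A=np.stack([r1,-r2],1);k=np.linalg.lstsq(A,e2-e1,rcond=None)[0]
    print(a.round(4),b.round(4),((e1+k[0]*r1+e2+k[1]*r2)/2).round(4))
# block tops from top: corners of block
for q in ([(108,62),(250,82),(230,220)and(222,215),(90,190)],[(328,137),(458,160),(430,283),(300,270)],[(508,165),(638,185),(618,318),(490,300)]):
    P=np.array([atz('top',(x+.5)/5-.5+180,(y+.5)/5-.5+175,.05) for x,y in q]);print('blk',P.mean(0).round(4))
y=np.array([.993,-.115,0]);y/=np.linalg.norm(y);z=np.array([0,0,-1.]);R=np.stack([np.cross(y,z),y,z],1)
for s in(1,-1):
  R2=R*np.array([s,s,1]); print(kinematics.solve_ik([.42,.02,.06],R2),kinematics.solve_ik([.47,.21,.06],R2))
```

```text
[0.4698 0.2117 0.092 ] [0.4649 0.2074 0.092 ] [0.4694 0.213  0.0872]
[0.4344 0.1102 0.092 ] [0.4308 0.1074 0.092 ] [0.4339 0.1108 0.0886]
[0.4198 0.0244 0.092 ] [0.4173 0.0187 0.092 ] [0.4206 0.0241 0.0863]
blk [0.4684 0.2121 0.05  ]
blk [0.4337 0.1099 0.05  ]
blk [0.421  0.0217 0.05  ]
[-2.30831132e+00 -6.49946327e+00  1.09691724e+02 -2.54444375e-14
  7.68077395e+01  4.29772284e+00] [ 1.99649602e+01  8.76656139e+00  9.41943088e+01 -2.54444375e-14
  7.70391298e+01  2.65709943e+01]
None [ 1.99649602e+01  8.76656139e+00  9.41943088e+01 -2.54444375e-14
  7.70391298e+01 -1.53429006e+02]
```

```bash
cat >> h.py <<'E'
uy=np.array([.993,-.115,0]);uy/=np.linalg.norm(uy);_z=np.array([0,0,-1.]);R=np.stack([np.cross(uy,_z),uy,_z],1)
HEAD={'A':np.array([.467,.2105,0]),'B':np.array([.433,.109,0]),'C':np.array([.419,.0225,0])}
def wiggle(k,Z=.06):
    h=HEAD[k]; up=np.array([0,0,1.])
    robot.movel(h+up*.125,rate=.2,orientation=R)
    robot.movel(h+up*Z,rate=.12); robot.hold(.2); st(); out=[]
    for s in(1,-1):
        robot.movel(h+up*Z+s*uy*.024,rate=.1); robot.hold(.2); 
        hit=robot.movel(h+up*Z+s*uy*.042,rate=.015,force_limit=3.)
        q=st(); out.append((q['tool_pos']-h)@uy); print(k,s,hit,out[-1]*1e3)
        robot.movel(h+up*Z+s*uy*(abs(out[-1])-.004),rate=.05)
    print(k,'span',1e3*(out[0]-out[1]),'mid',500*(out[0]+out[1]))
    robot.movel(h+up*Z+uy*np.mean(out),rate=.1); return out
E
python3 - <<'E'
from h import *
robot.movep(HEAD['C']+[0,0,.14],R); st()
wiggle('C')
E
```

```text
2.11 [0.4192 0.0231 0.1402] [-0.64 -0.36 -0.34] 0.0853
3.25 [0.4196 0.0225 0.0609] [ 0.41  0.21 -0.03] 0.0855
4.71 [0.4557 0.0182 0.0595] [-1.1   1.19  2.02] 0.0852
C 1 True 36.90811847935712
6.51 [0.3885 0.026  0.0603] [ 2.   -0.01  0.63] 0.0855
C -1 True -30.725768614516028
C span 67.63388709387316 mid 3.0911749324205458
```

Run:
```python
from h import *
up=np.array([0,0,1.])
s=st(); robot.movel(np.array([*s['tool_pos'][:2],.125]),rate=.2)
wiggle('B')
s=st(); robot.movel(np.array([*s['tool_pos'][:2],.125]),rate=.2)
wiggle('A')
st()
p=viewer.snapshot('side')[0];crop('side',(180,100,340,280),4,'pics/s1.png',p)
p=viewer.snapshot('top')[0];crop('top',(170,165,330,265),5,'pics/t1.png',p)
```

```text
7.21 [0.4216 0.0222 0.0596] [-0.42  0.03 -0.28] 0.0852
9.17 [0.4336 0.109  0.0609] [ 0.56 -0.44  0.16] 0.0853
10.55 [0.4678 0.1049 0.0595] [-1.41 -0.54  1.99] 0.0852
B 1 True 34.99088086076677
12.41 [0.4005 0.1128 0.0603] [3.1  0.58 0.83] 0.0855
B -1 True -32.76147109619698
B span 67.75235195696375 mid 1.114704882284899
13.11 [0.4337 0.1088 0.0596] [ 0.07 -0.4   0.21] 0.0856
15.16 [0.4676 0.2107 0.061 ] [ 0.62 -0.63 -0.13] 0.0856
16.7 [0.5055 0.2059 0.0595] [-1.07  0.29  1.3 ] 0.0853
A 1 True 38.77739161519837
18.68 [0.4319 0.2146 0.0603] [ 1.53 -0.67  1.46] 0.0854
A -1 True -35.300339768848055
A span 74.07773138404642 mid 1.7385259231751555
19.42 [0.4684 0.2102 0.0596] [-0.31  0.6   0.86] 0.0857
```

View pics/s1.png

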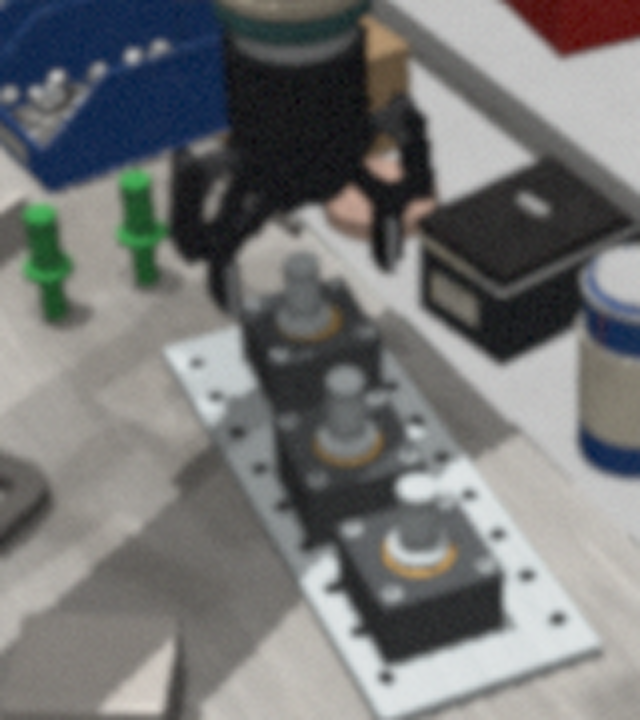

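View pics/t1.png

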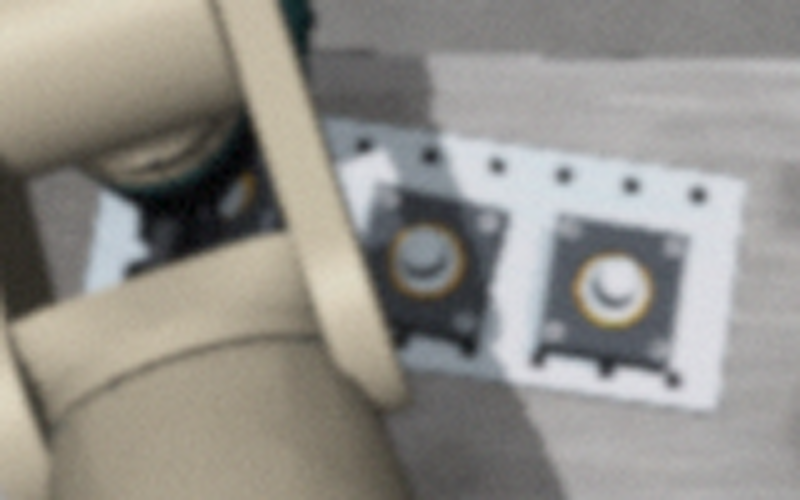

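Run:
```python
from h import *
jaws.grab(25); s=st(); robot.hold(.2); s=st()
p=s['tool_pos']
robot.movel([p[0],p[1],p[2]+.015],rate=.04); st()
robot.movel([p[0],p[1],p[2]+.06],rate=.08); s=st()
pc=viewer.snapshot('side')[0];crop('side',(180,70,340,250),4,'pics/s2.png',pc)
pc=cv2.imread('pics/side0.png')[:,:,::-1];crop('side',(310,250,450,370),5,'pics/str.png',pc)
```

```text
20.12 [0.4687 0.2103 0.0601] [-0.28  0.55  1.31] 0.0193
20.32 [0.4687 0.2104 0.0601] [-1.8  -0.94  1.84] 0.0189
20.85 [0.4688 0.2104 0.0753] [ 0.12 -0.37 -1.94] 0.0193
21.57 [0.4685 0.2103 0.1198] [ 0.21 -0.45 -1.41] 0.0191
```

View pics/s2.png

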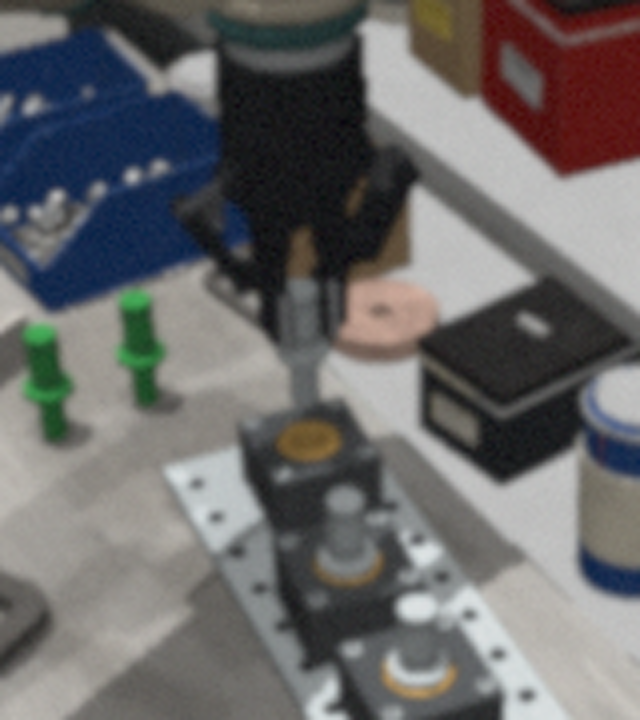

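View pics/str.png

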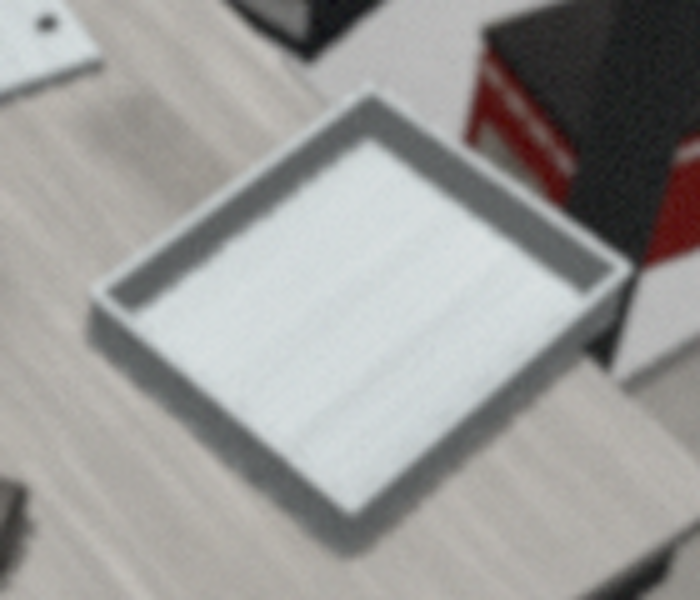

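Run:
```python
from h import *
C=np.array([atz('side',310+x/5,250+y/5,.028) for x,y in((370,88),(632,268),(350,520),(98,292))]);print(C.round(3),C.mean(0))
t=(C.mean(0)+np.array([.486,-.1995,0]))/2; print(t)
s=st();p=s['tool_pos']
robot.movel([p[0],p[1],.19],rate=.1)
robot.movel([t[0],t[1],.19],rate=.2)
robot.movel([t[0],t[1],.075],rate=.1); st(); robot.hold(.2)
pc=viewer.snapshot('side')[0];crop('side',(300,180,460,360),4,'pics/s3.png',pc)
```

```text
[[ 0.545 -0.133  0.028]
 [ 0.567 -0.249  0.028]
 [ 0.416 -0.275  0.028]
 [ 0.402 -0.156  0.028]] [ 0.48272172 -0.20339974  0.028     ]
[ 0.48436086 -0.20144987  0.014     ]
21.62 [0.4683 0.2102 0.1195] [ 0.77 -0.07 -1.43] 0.0193
25.98 [ 0.4848 -0.2017  0.0758] [-0.16 -0.73 -1.29] 0.019
```

View pics/s3.png

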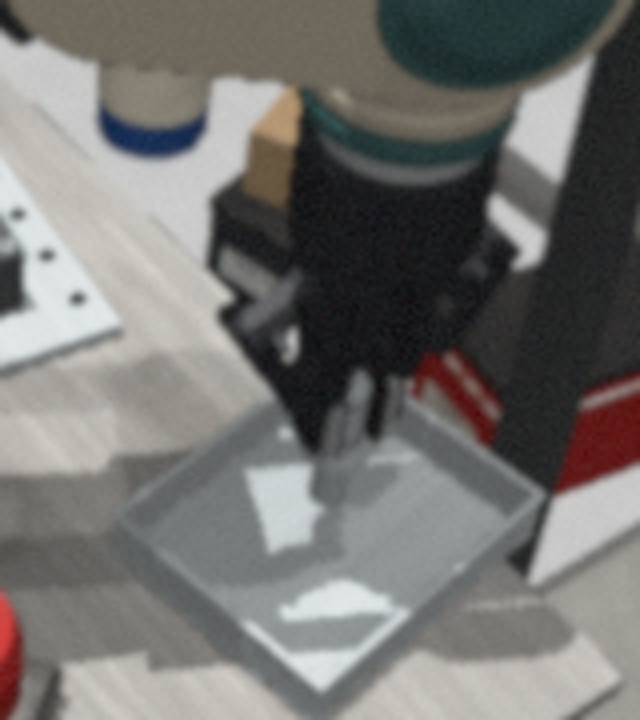

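Run:
```python
from h import *
s=st();p=s['tool_pos'];x,y=p[:2]
pc=viewer.snapshot('side')[0].copy()
for dz in(-.044,-.01,-.005,.032): print(dz,[round(4.*0+k,1) for k in proj('side',[x,y,p[2]+dz])])
crop('side',(355,260,430,325),10,'pics/s4.png',cv2.convertScaleAbs(pc,alpha=1.8))
```

```text
26.23 [ 0.4845 -0.2015  0.0754] [ 1.28  0.17 -1.12] 0.0193
-0.044 [np.float64(383.1), np.float64(304.4)]
-0.01 [np.float64(385.5), np.float64(291.8)]
-0.005 [np.float64(385.8), np.float64(289.9)]
0.032 [np.float64(388.6), np.float64(275.3)]
```

View pics/s4.png

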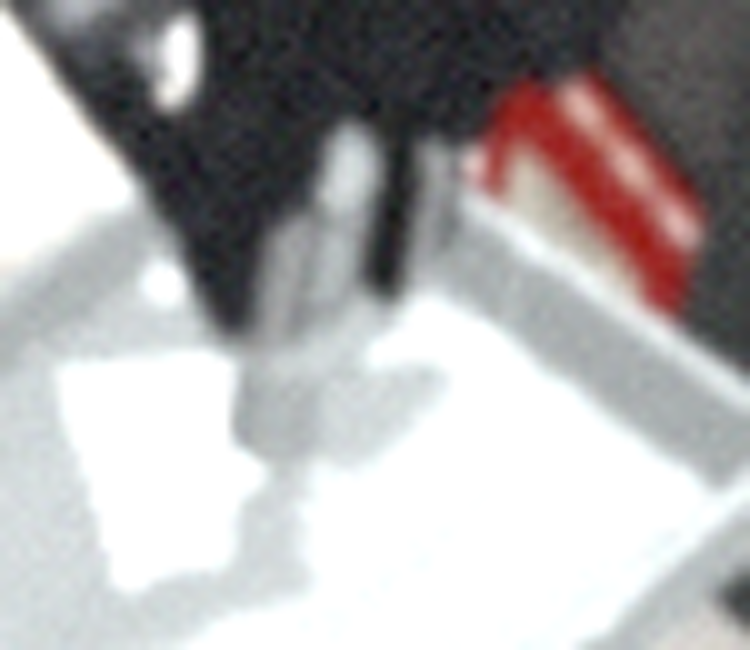

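Run:
```python
from h import *
s=st();p=s['tool_pos'];x,y=p[:2]
robot.movel([x,y,.053],rate=.04); robot.hold(.15)
print(robot.movel([x,y,.043],rate=.015,force_limit=4)); s=st()
crop('side',(355,250,430,325),8,'pics/s5.png',cv2.convertScaleAbs(viewer.snapshot('side')[0],alpha=1.8))
```

```text
26.27 [ 0.4845 -0.2015  0.0753] [ 0.24  0.01 -1.93] 0.0191
True
27.59 [ 0.4846 -0.2015  0.047 ] [ 0.97 -0.03  3.53] 0.0189
```

View pics/s5.png

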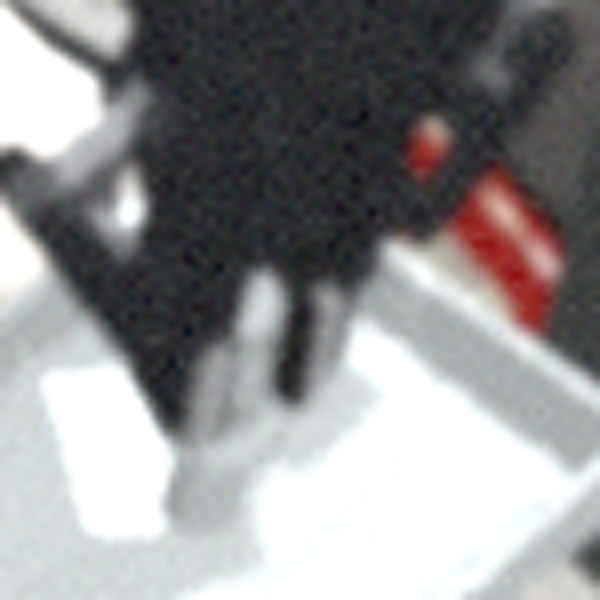

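Contact came exactly at the predicted z = 0.047, and the pin stands on the tray floor. I'll release it and retreat.

Run:
```python
from h import *
jaws.ungrasp(); robot.hold(.3); s=st();p=s['tool_pos']
robot.movel([p[0],p[1],.2],rate=.08)
robot.movel([.36,-.12,.25],rate=.2); robot.hold(.5); st()
crop('side',(210,140,450,370),3,'pics/s6.png'); crop('top',(170,150,430,260),3,'pics/t6.png')
```

```text
28.6 [ 0.4839 -0.2012  0.0462] [ 0.36 -0.21  0.62] 0.0854
32.11 [ 0.36   -0.12    0.2499] [-0.88 -1.22  0.9 ] 0.0856
```

View pics/s6.png

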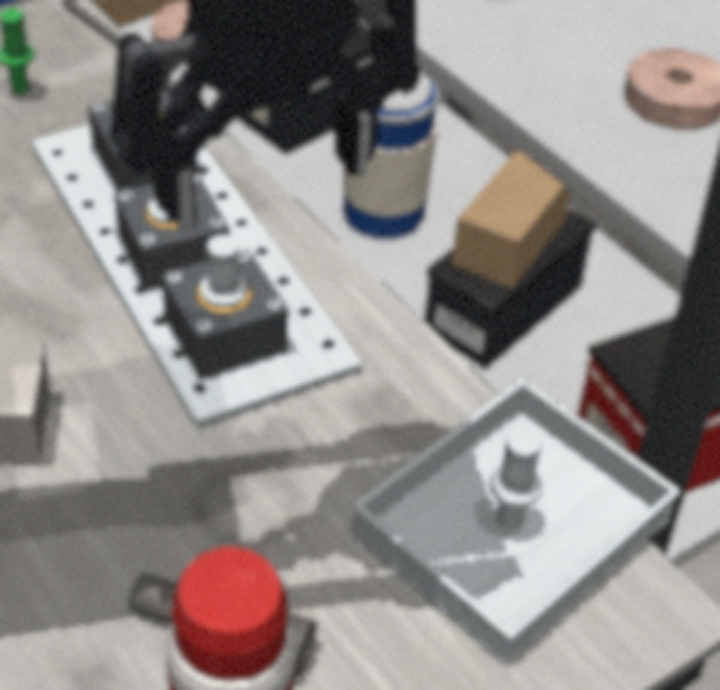

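View pics/t6.png

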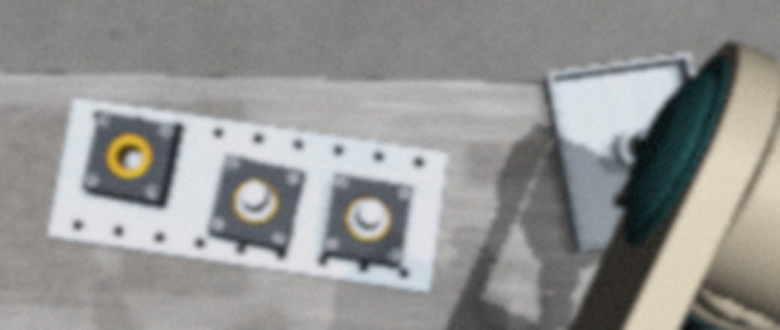

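The pin stands upright in the tray at side crop (520,480). The other two pins are seated at top crop (255,200) and (367,215), and the robot is clear of everything.

Run:
```python
from workcell import finish_job
print(finish_job())
```

```text
the job is handed in; nothing more can be done
None
```

The loose pin is out of its bushing and standing upright in the tray; I handed the job in with the clock at about 32 s of the 64 s allowed.

- **Finding it:** I wiggled each pin head between the open fingers with a 3 N force limit. The jaws travelled 67.6 and 67.8 mm on the two pins toward the robot's right. On the leftmost pin (largest y) they travelled 74.1 mm, so that one is in the worn bushing. The extra 6.4 mm is more than the 4 mm the description implies, probably because the pin also tilts, but which pin is loose was clear.
- **Moving it:** I gripped it at 25 N, pulled it straight up, and lowered it into the tray. It touched the floor at a tool height of 47 mm, as predicted, and I released it there.
- **Last checks:** The final pictures show the pin upright in the tray, the other two still in their blocks, and the arm well clear. In the side view the gripper hid the middle pin, so for that one I relied on the top view.
- **Disagreement:** The two cameras differed by up to about 6 mm on the pin positions, so I used the average. The contact readings were then within about 3 mm of it.

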